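# Seat a label holder behind the shelf lip by feel

### The job

Take the blue label holder out of its grey block and lower its foot a little way behind the front lip of the vial shelf, at the left end of the channel. Slide it along the channel to the right until you feel it press in the sprung stop hidden inside, then push it down, without forcing it, until it is fully home on its sprung seat. Finish while still holding it there, pressed home and against the stop; leave the vials standing on the shelf.

Things in the scene. Friction and masses are not known exactly. Their poses are not given: they have to be found in the camera images.
- holder: Blue label holder, white face with yellow stripe, loose, about 60 g, upright in the grey block at the start. Origin: centre of the foot's underside; z up, y along its width, face to -x. 0 to 58 mm up: plate 60 mm wide (y), 7 mm thick (x), its lowest 2 mm narrowed to 4 mm thick. 58 to 94 mm up: grip 40 mm wide (y), 14 mm thick (x).
- holder_grip (a point): Point in the middle of the label holder's grip, 78 mm above its foot: the place to take it, across the 40 mm width (along its y).
- block: Fixed grey block, 60 (x) by 100 (y) by 30 mm high, with an upright slot 22 mm deep, 10 mm (x) by 63 mm (y), in which the label holder stands. Origin: centre of its underside.
- rack: Fixed white vial shelf, 118 (x) by 266 mm (y), board top 50 mm high. Front: its -x; left end seen from the robot: its +y. Origin: centre, on the worktop. Along its front, behind the aluminium lip, runs a channel centred at x = -47 mm, 11 mm wide, flared to about 18 mm at its mouth 57 mm above the worktop, from y = -127 to +127 mm, floor 8 mm above the worktop. A dark clip hides in it.
- slot_start (a point): Middle of the channel's mouth (57 mm above the worktop) near its left end: x = -47, y = +85 mm in the shelf's frame, axes as the shelf's. A holder centred here can always be lowered clear of the hidden stop and seat. Slid right (-y) with its foot 28 to 42 mm above the worktop, it passes over the seat and meets the stop.
- stop (a joint): Travel of the hidden sprung stop, m: 0 free, grows as pushed to the shelf's -y (right), hard end at 0.004; 1.5 N starts it, 4.5 N reaches the end. Its left face lies at an unlisted place between y = -95 and -15 mm in the shelf's frame, different each time; its top is 46 mm above the worktop.
- seat (a joint): Travel of the hidden sprung seat, m: 0 free, grows as pushed down, hard at 0.008 (home); 4 N starts it, 10 N reaches home. It is 54 mm long, just left of the stop; its top is 24 mm above the worktop when free, 16 mm at home. Stop and seat spring back when let go, so the holder must be held.
- vial_1: White cylindrical vial with snap cap, 36 x 34 x 90 mm, standing loose on the shelf board, well behind the channel. Origin: centre of its underside.
- vial_2: White cylindrical vial with snap cap, 36 x 34 x 90 mm, standing loose on the shelf board, well behind the channel. Origin: centre of its underside.
- vial_3: White cylindrical vial with snap cap, 36 x 34 x 90 mm, standing loose on the shelf board, well behind the channel. Origin: centre of its underside.
Things that resemble listed ones, but are neither listed nor needed, are in the scene too. Several things have the shape of the holder; the one meant has the colours described above.

How it is judged:
By the outcome, as a careful person would: the job done as asked, in the order asked, and still so for the second after the job is handed in, while the arm keeps its last pose, push and grip.
It also fails if it takes over 42 s, if anything falls off the work surface, if the arm or the gripper's body presses on something with over 40 N, if the wrist force passes 120 N, or if a joint passes its speed limit or range.

### The arm

A 6-joint arm with a two-finger parallel gripper is mounted at the origin on a cart in front of the work surface, level with it; the furniture and walls round the work are solid. World frame = base frame: x ahead of the robot, y to its left, z up, the work surface at z = 0. Lengths are in m, angles in rad, forces in N, time in s.
With the tool pointing down it reaches from about 0.275 to 0.875 m from the base axis. Payload 12.5 kg.
Tool frame: the origin (TCP) lies at the very end of the fingers, on their centre line; the grasp point (between the pads) lies 19 mm behind it; x points along the fingers, y is the direction in which the jaws open and shut, and the axes are right-handed (so a half turn about x gives the same grasp; the last joint's range is limited). The gripper opens to 85 mm and grips with 20 to 120 N. Pads are 22 mm wide; open, the fingers measure 114 mm over their backs; the gripper's body (76 mm by 85 mm) begins 54 mm behind the grasp point. The pads swing forward as they close: fully open they stand 13 mm farther back than shut.
Start: joints at [-0.085, 0.351, 1.652, -0, 1.139, -0.085], TCP at [0.55, 0, 0.231] pointing down, gripper open.
Joint ranges: [-2.75, 2.75], [-0.79, 2.1], [0.01, 2.65], [-1.57, 4.71], [0.07, 3.14], [-2.87, 2.87]. Speed limits (rad/s): [2.22, 2.22, 2.79, 3.14, 3.14, 3.14].

### API

Orientations are given as a 3x3 rotation matrix whose columns are the frame's x, y, z axes.
In Python, from bench import manip gives the robot as it stands. Calls block until the motion is done:
- manip.move_ptp(position, orientation): joint-space move of the TCP to a pose.
- manip.move_l(position, attitude=None, max_speed=0.15): straight line of the TCP; attitude=None keeps the orientation; max_speed is the mean speed in m/s.
- manip.move_j(angles): joint-space move.
- manip.set_gripper(opening, effort=None): opening from 0.0 (shut) to 1.0 (fully open); effort is the grip in N (None keeps the last); returns when the fingers have stopped.
- manip.dwell(seconds).
- manip.inverse_kinematics(position, orientation): joint angles nearest the present ones, or None.
- manip.grab_frame(name): name is "scene" or "side" or "wrist"; returns (picture, depth): 400x640x3 uint8, red, green, blue; 400x640 float32, m along the optical axis (not along the pixel's ray), 0 where there is no reading.
- manip.get_calibration(name): a dict with "camera_matrix" (3x3 intrinsics, pixels), "R" (3x3) and "t" (3): a world point X has camera coordinates R X + t. Camera axes: x right, y down, z forward; pixel columns grow to the right and rows downward; lengths in m; the calibration is good to about 2 mm. The wrist camera is an equidistant fisheye: a pixel r from the principal point sees the ray r / f radians off the axis. A picture is of the moment at which its call begins: read the wrist's pose just before it. get_calibration takes no time and is no camera call; for the wrist camera it gives the pose at the moment of the call.
A pose or a line that the arm cannot do raises manip.Unreachable and nothing moves.
- manip.sign_off(): hands the job in, once; it reports no verdict.
Trained networks look in the newest picture that a camera, given by its name, has taken for a name from the list of things; names that differ only in an ending like _2 or _b are one class to them, and where a whole thing is asked for, a point or a joint stands for the part that bears it (a point fixed in the world has none). Each returns a list of dicts, best first, with "confidence" (0 to 1); they miss things now and then, are a little off and sometimes report something else, mostly with a low value. They report only what shows in the picture. A call takes as long as a camera call. They do not tell look-alikes from the thing itself.
- manip.look_for(camera, name): "at" ([x, y, z] in m, in world coordinates, good to about 4 mm: the middle of the surface that is visible of it).
Readings, each from a call of its own:
- manip.current_time(): time.
- manip.current_qpos(): joint angles.
- manip.current_joint_vel(): joint speeds.
- manip.current_joint_torque(): joint torques, N m.
- manip.current_ee_pos(): TCP position.
- manip.current_tcp_rot(): TCP orientation.
- manip.current_force(): force on the tool from outside, world axes, zero at the start.
- manip.current_ft_torque(): the same for the moment, N m.
- manip.current_grip_width(): opening from 0.0 (shut) to 1.0 (fully open).
Only numpy, scipy, OpenCV 4.12 (cv2) and the standard library are available. Lean on these libraries where they do the work, as an engineer would, in place of code of your own. Each camera call takes 0.05 s, during which the arm holds its last target.

## Working session

There is one attempt and no reset: what is moved stays moved. The work goes in short steps, each a Python script; the robot and the scene stay as the last script left them, time stands still between calls to the robot, and variables do not carry over. Pictures are saved under pics/ and viewed, and the job is handed in when it is done.

```bash
mkdir -p pics; ls
python3 - <<'E'
from bench import manip
import cv2,numpy as np
for n in ["scene","side"]:
    p,d=manip.grab_frame(n); cv2.imwrite(f"pics/{n}0.png",p[:,:,::-1]); np.save(f"{n}_d.npy",d)
    for k in ["holder","block","rack","vial_1"]:
        print(n,k,[(np.round(r["at"],3).tolist(),round(r["confidence"],2)) for r in manip.look_for(n,k)])
print(manip.current_time(),manip.current_force())
E
```

```text
pics
scene holder [([0.482, 0.324, 0.069], 0.8), ([0.539, 0.442, 0.063], 0.72), ([0.453, 0.439, 0.044], 0.59), ([0.419, 0.21, 0.047], 0.56)]
scene block [([0.475, 0.325, 0.032], 0.85)]
scene rack [([0.512, -0.006, 0.052], 0.72)]
scene vial_1 [([0.551, -0.065, 0.111], 0.88), ([0.551, 0.017, 0.107], 0.83), ([0.56, 0.081, 0.106], 0.77)]
side holder [([0.423, 0.21, 0.058], 0.96), ([0.463, 0.435, 0.048], 0.5)]
side block []
side rack [([0.514, -0.013, 0.052], 0.63), ([0.564, 0.011, 0.124], 0.46)]
side vial_1 [([0.561, 0.014, 0.123], 0.97), ([0.565, -0.074, 0.116], 0.71), ([0.574, 0.08, 0.136], 0.63)]
0.5 [ 0.80283678 -0.62624338 -0.83708414]
```

View pics/scene0.png

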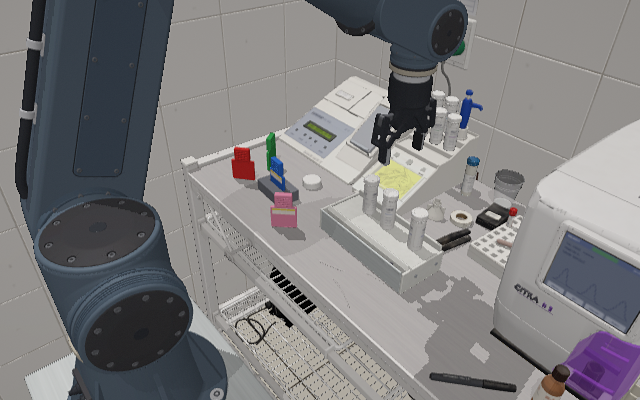

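View pics/side0.png

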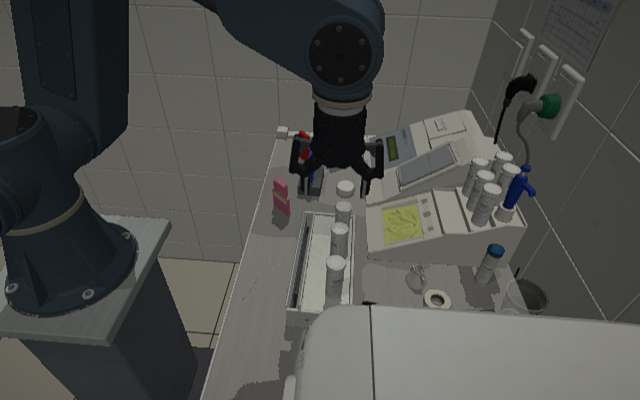

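Run:
```python
from bench import manip
import numpy as np
for n in ["scene","side","wrist"]:
    c=manip.get_calibration(n); print(n,np.round(c["camera_matrix"],1).tolist(),np.round(c["R"],3).tolist(),np.round(c["t"],3), "pos",-c["R"].T@c["t"])
```

```text
scene [[491.2, 0.0, 322.5], [0.0, 491.2, 198.8], [0.0, 0.0, 1.0]] [[0.77, -0.637, 0.022], [-0.358, -0.461, -0.812], [0.527, 0.618, -0.583]] [-0.28   0.313  0.795] pos [-0.09138184 -0.52480335  0.72376132]
side [[369.7, 0.0, 312.5], [0.0, 369.7, 194.9], [0.0, 0.0, 1.0]] [[0.997, 0.079, 0.017], [0.064, -0.642, -0.764], [-0.049, 0.762, -0.645]] [-0.518  0.15   0.802] pos [ 0.54587258 -0.47478765  0.64095356]
wrist [[309.7, 0.0, 322.7], [0.0, 309.7, 199.0], [0.0, 0.0, 1.0]] [[1.0, -0.001, -0.001], [-0.001, -0.955, 0.296], [-0.001, -0.296, -0.955]] [-0.55  -0.039  0.38 ] pos [0.5507267  0.07425982 0.37408136]
```

Candidates for the holder in the scene view are red (243,163), green (271,150), blue (278,173) and pink (284,210). Only blue fits by colour, and it stands in the grey block. I'll confirm it in an enlarged crop.

Run:
```python
from bench import manip
import cv2,numpy as np
p=cv2.imread("pics/scene0.png")[125:240,220:330]; cv2.imwrite("pics/crop0.png",cv2.resize(p,None,fx=5,fy=5,interpolation=cv2.INTER_CUBIC))
p,d=manip.grab_frame("wrist"); cv2.imwrite("pics/w0.png",p[:,:,::-1]); np.savez("w0.npz",p=p,d=d,**manip.get_calibration("wrist"))
print(manip.current_tcp_rot().round(3).tolist())
```

```text
[[-0.0, 1.0, -0.0], [0.0, -0.0, -1.0], [-1.0, -0.0, -0.0]]
```

View pics/crop0.png

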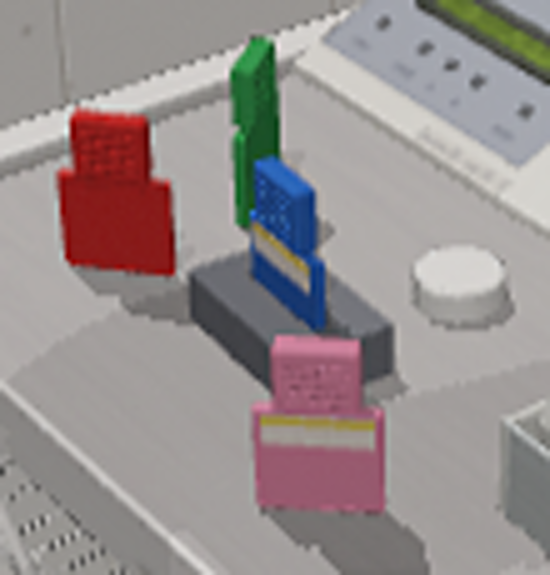

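View pics/w0.png

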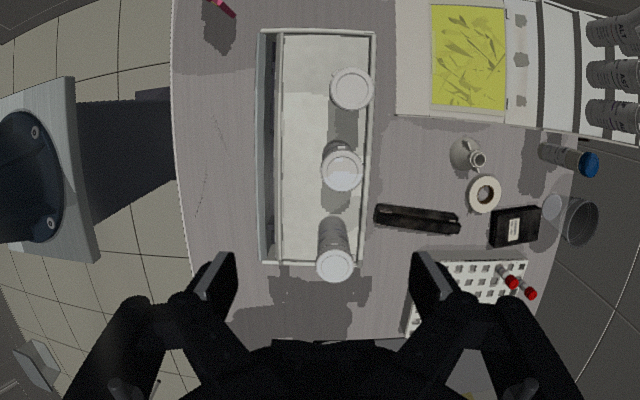

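The crop confirms it: blue body, white face with a yellow stripe, standing in the grey block. The pink one has the same face but is the wrong colour. The wrist view shows the shelf with its channel at columns 262–280. Next I'll measure the shelf from depth.

```bash
cat > h.py <<'E'
import numpy as np
def pts(d,c,fish=True):
    K=c["camera_matrix"];v,u=np.mgrid[:d.shape[0],:d.shape[1]]
    x=(u-K[0,2])/K[0,0];y=(v-K[1,2])/K[1,1]
    if fish:
        r=np.hypot(x,y)+1e-9; t=np.tan(np.minimum(r,1.45))/r; x=x*t;y=y*t
    P=np.stack([x*d,y*d,d],-1)
    P=(P-c["t"])@c["R"]
    P[d<=0]=np.nan
    return P
def topo(P,col,x0,x1,y0,y1,res=0.0005):
    m=np.isfinite(P[...,2])
    ix=((P[...,0]-x0)/res); iy=((P[...,1]-y0)/res)
    return ix,iy,m
E
python3 - <<'E'
import numpy as np,cv2
from h import *
z=np.load("w0.npz"); P=pts(z["d"],z)
np.set_printoptions(precision=3,suppress=True,linewidth=200)
for r in (50,110,150,200,240):
    print(r); 
    for c in list(range(252,290,2))+list(range(352,380,3)): print(c,P[r,c].round(3).tolist(),end=' ')
    print()
E
```

```text
50
252 [0.466, 0.145, 0.002] 254 [0.468, 0.146, -0.001] 256 [0.483, 0.134, 0.058] 258 [0.485, 0.134, 0.057] 260 [0.487, 0.135, 0.055] 262 [0.488, 0.135, 0.053] 264 [0.49, 0.135, 0.049] 266 [0.491, 0.136, 0.044] 268 [0.491, 0.139, 0.03] 270 [0.491, 0.14, 0.022] 272 [0.491, 0.143, 0.008] 274 [0.494, 0.142, 0.008] 276 [0.503, 0.134, 0.051] 278 [0.505, 0.133, 0.056] 280 [0.508, 0.133, 0.057] 282 [0.51, 0.133, 0.057] 284 [0.511, 0.134, 0.05] 286 [0.513, 0.134, 0.05] 288 [0.515, 0.134, 0.052] 352 [0.581, 0.134, 0.05] 355 [0.584, 0.134, 0.05] 358 [0.587, 0.134, 0.05] 361 [0.59, 0.134, 0.05] 364 [0.593, 0.134, 0.05] 367 [0.596, 0.134, 0.051] 370 [0.597, 0.132, 0.065] 373 [0.6, 0.132, 0.067] 376 [0.603, 0.132, 0.065] 379 [0.618, 0.145, -0.001] 
110
252 [0.465, 0.071, 0.001] 254 [0.48, 0.072, 0.055] 256 [0.482, 0.072, 0.057] 258 [0.484, 0.071, 0.057] 260 [0.486, 0.071, 0.055] 262 [0.487, 0.071, 0.051] 264 [0.488, 0.071, 0.045] 266 [0.489, 0.071, 0.038] 268 [0.489, 0.071, 0.022] 270 [0.488, 0.07, 0.008] 272 [0.491, 0.07, 0.008] 274 [0.493, 0.07, 0.009] 276 [0.502, 0.071, 0.054] 278 [0.505, 0.07
[... 1968 characters left out ...]
.099, 0.0] 258 [0.477, -0.072, 0.059] 260 [0.479, -0.074, 0.056] 262 [0.48, -0.074, 0.054] 264 [0.483, -0.075, 0.053] 266 [0.482, -0.081, 0.04] 268 [0.484, -0.083, 0.035] 270 [0.483, -0.091, 0.017] 272 [0.484, -0.095, 0.009] 274 [0.486, -0.095, 0.008] 276 [0.497, -0.074, 0.054] 278 [0.5, -0.072, 0.058] 280 [0.502, -0.072, 0.058] 282 [0.503, -0.076, 0.05] 284 [0.506, -0.075, 0.051] 286 [0.508, -0.076, 0.049] 288 [0.51, -0.076, 0.049] 352 [0.584, -0.076, 0.049] 355 [0.588, -0.076, 0.049] 358 [0.589, -0.069, 0.065] 361 [0.593, -0.069, 0.065] 364 [0.605, -0.098, 0.001] 367 [0.61, -0.099, -0.001] 370 [0.614, -0.099, -0.0] 373 [0.618, -0.1, -0.001] 376 [0.622, -0.099, -0.0] 379 [0.626, -0.1, -0.0]
```

Run:
```python
import numpy as np,cv2
from h import *
z=np.load("w0.npz"); P=pts(z["d"],z).reshape(-1,3)
m=(P[:,2]>.046)&(P[:,2]<.07)&(P[:,0]>.46)&(P[:,0]<.62)&(P[:,1]>-.16)&(P[:,1]<.15)
Q=P[m]
# iterative edge fit: front & back percentiles per y bin
ys=np.arange(-.10,.125,.01);F=[];B=[]
for y in ys:
    s=Q[abs(Q[:,1]-y)<.006]; f=s[s[:,2]>.055]; F.append(f[:,0].min());B.append(f[:,0].max())
pf=np.polyfit(ys,F,1);pb=np.polyfit(ys,B,1);print(pf,pb)
x=Q[:,0];print("y ends",Q[:,1].min(),Q[:,1].max())
# outer corners by minAreaRect
print(cv2.minAreaRect((Q[:,:2]*1000).astype(np.float32)))
yaw=-np.arctan((pf[0]+pb[0])/2);c,s=np.cos(yaw),np.sin(yaw);print("yaw",yaw)
L=Q[:,:2]@np.array([[c,-s],[s,c]])  # rack frame rot
print("ext",np.percentile(L,[0,.2,99.8,100],axis=0))
# channel: deep pts, in rotated coords
LL=P[:,:2]@np.array([[c,-s],[s,c]])
lo=np.percentile(L,.1,axis=0);hi=np.percentile(L,99.9,axis=0);mid=(lo+hi)/2
ctr=np.array([[c,-s],[s,c]])@mid;print("ctr",ctr, hi-lo)
l=LL-mid
k=(abs(l[:,0]+.047)<.02)&(abs(l[:,1])<.13)
for y in np.arange(-.125,.13,.01):
    a=k&(abs(l[:,1]-y)<.005); d=a&(P[:,2]<.05); 
    h=a&(P[:,2]>.055)
    xs=np.sort(l[h,0]); g=np.diff(xs); i=g.argmax() if len(g) else 0
    print(round(y,3),"deepx",l[d,0].min().round(4),l[d,0].max().round(4),"gap",xs[i:i+2].round(4),"minz",P[a,2].min().round(3), "midz", np.median(P[a&(abs(l[:,0]+.048)<.003),2]).round(3))
```

```text
[0.03306749 0.4776869 ] [0.0365279  0.59865797]
y ends -0.10788998516016046 0.14999564819539954
((538.70556640625, 21.66558837890625), (260.3160400390625, 122.57389831542969), 88.09638214111328)
yaw -0.03478365866544614
ext [[ 0.47621667 -0.089829  ]
 [ 0.47726558 -0.08772215]
 [ 0.59819221  0.16945262]
 [ 0.59896102  0.1706295 ]]
ctr [0.53882923 0.02199447] [0.12127466 0.25857432]
-0.125 deepx -0.0525 -0.0278 gap [-0.0557 -0.0377] minz 0.007 midz 0.036
-0.115 deepx -0.0527 -0.0277 gap [-0.0551 -0.0377] minz 0.006 midz 0.008
-0.105 deepx -0.0537 -0.0275 gap [-0.055  -0.0375] minz 0.007 midz 0.008
-0.095 deepx -0.0528 -0.0274 gap [-0.0555 -0.0372] minz 0.025 midz nan
-0.085 deepx -0.053 -0.0273 gap [-0.0541 -0.037 ] minz 0.013 midz 0.039
-0.075 deepx -0.0527 -0.0272 gap [-0.0547 -0.0378] minz 0.02 midz 0.024
-0.065 deepx -0.0528 -0.0272 gap [-0.0548 -0.0366] minz 0.019 midz 0.024
-0.055 deepx -0.0528 -0.0271 gap [-0.0553 -0.0364] minz 0.017 midz 0.024
-0.045 deepx -0.0529 -0.0271 gap [-0.0553 -0.0373] minz 0.017 midz 0.024
-0.035 deepx -0.0528 -0.0271 gap [-0.0599 -0.0593] minz 0.022 
[... 477 characters left out ...]
[-0.0542 -0.0376] minz 0.006 midz 0.008
0.045 deepx -0.0535 -0.027 gap [-0.0543 -0.0366] minz 0.006 midz 0.009
0.055 deepx -0.0527 -0.0271 gap [-0.0546 -0.0379] minz 0.006 midz 0.008
0.065 deepx -0.0537 -0.0274 gap [-0.0546 -0.0381] minz 0.006 midz 0.009
0.075 deepx -0.053 -0.0276 gap [-0.0549 -0.0374] minz 0.006 midz 0.009
0.085 deepx -0.0531 -0.027 gap [-0.0541 -0.0377] minz 0.006 midz 0.008
0.095 deepx -0.0528 -0.0273 gap [-0.0547 -0.0378] minz 0.007 midz 0.008
0.105 deepx -0.0526 -0.0274 gap [-0.0547 -0.0372] minz 0.006 midz 0.008
0.115 deepx -0.0531 -0.0279 gap [-0.055  -0.0376] minz 0.007 midz 0.008
0.125 deepx -0.053 -0.0272 gap [-0.0545 -0.0443] minz 0.007 midz 0.021
  return _methods._mean(a, axis=axis, dtype=dtype,
  ret = ret.dtype.type(ret / rcount)
```

Run:
```python
from bench import manip
import cv2,numpy as np
from h import *
R=np.array([[0,0,1],[0,1,0],[-1,0,0.]])
print(manip.inverse_kinematics([.51,.325,.25],R))
manip.move_ptp([.51,.325,.25],R); print(manip.current_time(),manip.current_ee_pos(),manip.current_qpos())
c=manip.get_calibration("wrist");p,d=manip.grab_frame("wrist"); cv2.imwrite("pics/w1.png",p[:,:,::-1]); np.savez("w1.npz",p=p,d=d,**c)
print([(np.round(r["at"],3).tolist(),round(r["confidence"],2)) for r in manip.look_for("wrist","holder")])
P=pts(d,c).reshape(-1,3); col=p.reshape(-1,3).astype(int)
b=(col[:,2]>col[:,0]+50)&(abs(P[:,0]-.48)<.06)&(abs(P[:,1]-.325)<.06)&(P[:,2]<.12)
Q=P[b];print(len(Q),Q[:,2].max())
t=Q[Q[:,2]>.09];print(len(t),cv2.minAreaRect((t[:,:2]*1000).astype(np.float32)),np.median(t[:,2]))
g=(abs(P[:,0]-.48)<.08)&(abs(P[:,1]-.325)<.09)&(abs(P[:,2]-.03)<.003)
print("block",cv2.minAreaRect((P[g][:,:2]*1000).astype(np.float32)),g.sum())
```

```text
[ 4.90396343e-01  4.33267181e-01  1.48179773e+00 -4.44089210e-16
  1.22652774e+00 -1.08039998e+00]
1.7917 [0.51034365 0.32424003 0.24992264] [ 4.89110683e-01  4.33175149e-01  1.48213123e+00 -2.29227342e-04
  1.22639327e+00 -1.07935844e+00]
[([0.421, 0.217, 0.079], 0.94), ([0.54, 0.442, 0.088], 0.85), ([0.457, 0.443, 0.076], 0.83), ([0.481, 0.33, 0.103], 0.7)]
830 0.10403953219140002
638 ((486.86260986328125, 328.23968505859375), (39.325801849365234, 14.332210540771484), 86.95712280273438) 0.1017777697691368
block ((488.68975830078125, 345.62060546875), (136.21258544921875, 61.566993713378906), 85.99324798583984) 3147
```

View pics/w1.png

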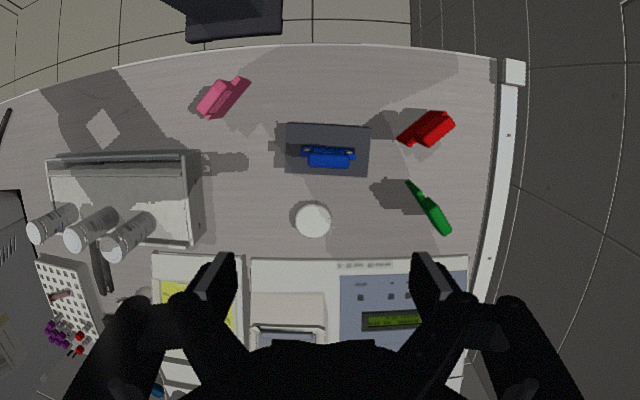

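Blue holder in the block at wrist pixels (328,156). Its top is fitted at (0.487, 0.328) with yaw -0.053. Red (427,128), green (430,208) and pink (223,96) are the look-alikes, and the fingers clear all three. Grasping now.

```bash
cat >> h.py <<'E'
R0=np.array([[0,0,1],[0,1,0],[-1,0,0.]])
def Rz(a): c,s=np.cos(a),np.sin(a); return np.array([[c,-s,0],[s,c,0],[0,0,1]])
E
python3 - <<'E'
from bench import manip
import cv2,numpy as np
from h import *
R=Rz(-.053)@R0
manip.move_ptp([.487,.328,.15],R)
f0=np.array(manip.current_force())
manip.move_l([.487,.328,.067],None,.12)
print(manip.current_force()-f0, manip.current_ee_pos())
manip.set_gripper(0.0,80)
print(manip.current_grip_width(),manip.current_force()-f0,manip.current_time())
manip.move_l([.487,.328,.14],None,.08)
print(manip.current_grip_width(),manip.current_force()-f0,manip.current_time(),f0)
for n in("scene","wrist"):
    c=manip.get_calibration(n);p,d=manip.grab_frame(n); cv2.imwrite(f"pics/{n}2.png",p[:,:,::-1]); np.savez(f"{n}2.npz",p=p,d=d,**c)
cv2.imwrite("pics/crop2.png",cv2.resize(cv2.imread("pics/scene2.png")[80:240,200:340],None,fx=4,fy=3.6))
E
```

```text
[ 0.737207   -1.31670893  0.37675879] [0.48758177 0.32830505 0.06790583]
0.4555487099255209 [-0.38562417 -1.8866724   5.51303324] 3.7167
0.4559525665594077 [-0.03279292  0.04042229 -0.54267254] 4.7833 [-0.0648302   0.73526707  0.18664541]
```

View pics/crop2.png

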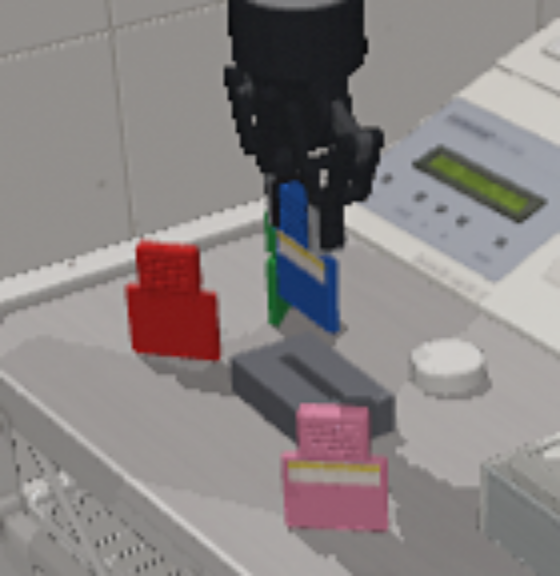

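View pics/wrist2.png

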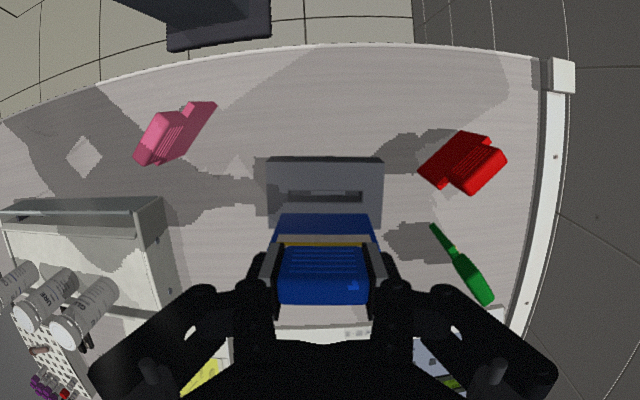

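The holder is out of the block, upright between the pads, and the slot is empty. Next I'll measure the holder's pose in the hand and the shelf's ends.

Run:
```python
from bench import manip
import cv2,numpy as np
from h import *
np.set_printoptions(precision=4,suppress=True)
T=manip.current_ee_pos();R=manip.current_tcp_rot()
print(T, R)
z=np.load("wrist2.npz");P=pts(z["d"],z);col=z["p"].astype(int)
L=(P-T)@R  # tool coords: x down, y jaw, z fwd(+x)
v,u=np.mgrid[:400,:640]
b=(col[...,2]>col[...,0]+40)&(u>265)&(u<385)&(v>208)&(v<310)
Q=L[b]
for a in np.arange(-.04,.07,.004):
    s=Q[abs(Q[:,0]-a)<.002]
    if len(s): print(round(a,3),len(s),"z",np.percentile(s[:,2],[5,50,95]),"y",s[:,1].min(),s[:,1].max())
# front plate plane
s=Q[(Q[:,0]>.012)&(Q[:,0]<.05)]
A=np.c_[s[:,0],s[:,1],np.ones(len(s))];print("front z = a*x+b*y+c",np.linalg.lstsq(A,s[:,2],rcond=None)[0])
t=Q[Q[:,0]<-.028];print("top",np.median(t,axis=0),cv2.minAreaRect((t[:,1:]*1000).astype(np.float32)))
# rack from w0, ends
z=np.load("w0.npz");P=pts(z["d"],z).reshape(-1,3)
m=(P[:,2]>.04)&(P[:,2]<.07)&(P[:,0]>.46)&(P[:,0]<.62)&(abs(P[:,1])<.2)
yaw=-.0348;q=P[m]@Rz(yaw)
for k in(0,1): print(np.percentile(q[:,k],[0,.1,.5,99.5,99.9,100]))
h=q[q[:,2]>.055]
for k in(0,1): print("hi",np.percentile(h[:,k],[0,.1,.5,99.5,99.9,100]))
```

```text
[0.4868 0.3279 0.1394] [[-0.0009  0.053   0.9986]
 [-0.0005  0.9986 -0.053 ]
 [-1.     -0.0006 -0.0009]]
-0.036 1704 z [-0.0053 -0.0003  0.005 ] y -0.020655628106422595 0.017359047568382007
-0.032 983 z [-0.0069 -0.0057  0.0055] y -0.021072849906063534 0.017956331092627002
-0.028 464 z [-0.0075 -0.0067 -0.0059] y -0.020722657436797035 0.017155794748437946
-0.024 362 z [-0.0074 -0.0067 -0.006 ] y -0.020754747970074514 0.01739874920391825
-0.02 334 z [-0.0074 -0.0067 -0.0059] y -0.020599244279731012 0.017328347935063045
-0.016 291 z [-0.0075 -0.0067 -0.0059] y -0.02067934778111528 0.024429364373636017
-0.012 321 z [-0.0075 -0.0068 -0.0059] y -0.020627672992420434 0.024814990341753766
-0.008 347 z [-0.0076 -0.0067 -0.0061] y -0.020702053164703832 0.01764400146933649
-0.004 171 z [-0.0071 -0.0067 -0.0061] y -0.02055436704149418 0.017604493903781084
-0.0 17 z [-0.0065 -0.0063 -0.0022] y -0.01968888535035466 0.028486347968379632
0.004 3 z [-0.0034 -0.0025 -0.0024] y 0.0275017608325148 0.028135944882927307
0.008 4 z [-0.0033 -0.003  -0.0025] y 0.02764278003363496 0.028226598191178457
0.012 
[... 646 characters left out ...]
.044 185 z [-0.0037 -0.0034 -0.0027] y -0.029414596432342455 0.028400434109284303
0.048 153 z [-0.0035 -0.0032 -0.0028] y -0.030028648885876474 0.028316563355186453
0.052 196 z [-0.004  -0.0035 -0.0027] y -0.02961895917197078 0.028374145549166747
0.056 23 z [-0.0034 -0.0032 -0.0029] y -0.02786659197381372 0.02658302035254017
front z = a*x+b*y+c [-0.001   0.003  -0.0032]
top [-0.0343 -0.0015 -0.0028] ((-1.5366706848144531, -0.5735507011413574), (14.695242881774902, 39.0687255859375), 88.83231353759766)
[0.4762 0.4771 0.4779 0.5976 0.5984 0.599 ]
[-0.0898 -0.0885 -0.0862  0.1749  0.1758  0.1771]
hi [0.4764 0.4767 0.4771 0.5984 0.5988 0.599 ]
hi [-0.0888 -0.0865 -0.0822  0.1735  0.1747  0.1755]
```

Run:
```python
from bench import manip
import cv2,numpy as np
from h import *
R=Rz(-.0348)@R0
manip.move_l([.487,.328,.17],None,.15)
manip.move_l([.4951,.1113,.17],R,.15)
manip.move_l([.4951,.1113,.133],None,.08)
print(manip.current_ee_pos(),manip.current_time(),manip.current_force())
n="wrist"
c=manip.get_calibration(n);p,d=manip.grab_frame(n); cv2.imwrite(f"pics/{n}3.png",p[:,:,::-1]); np.savez(f"{n}3.npz",p=p,d=d,T=manip.current_ee_pos(),RT=manip.current_tcp_rot(),**c)
p,d=manip.grab_frame("side");cv2.imwrite("pics/side3.png",p[:,:,::-1])
z=np.load("wrist3.npz");P=pts(z["d"],z);L=(P-z["T"])@z["RT"];L=L.reshape(-1,3)
# rack-relative y via tool y (aligned); scan channel
for y in np.arange(-.2,.05,.01):
    k=(abs(L[:,1]-y)<.005)&(abs(L[:,2])<.03)
    f=L[k]; Z=z["T"][2]-f[:,0]
    dp=f[Z<.045]; lip=f[(Z>.053)&(Z<.062)]
    xs=np.sort(lip[:,2]);g=np.diff(xs) if len(xs)>1 else [0]; i=int(np.argmax(g))
    print(round(y,3),len(f),"deep",dp[:,2].min().round(4) if len(dp) else None,dp[:,2].max().round(4) if len(dp) else None,"gap",xs[i:i+2].round(4),"deepz",np.percentile(Z[Z<.05],[2,20,50]).round(3) if len(dp) else None)
```

```text
[0.49521774 0.11138756 0.13307545] 7.4333 [-0.52270409  0.22920645 -0.26878621]
-0.2 522 deep -0.0299 0.0062 gap [-0.0073  0.0078] deepz [-0.001  0.     0.021]
-0.19 552 deep -0.0297 0.0061 gap [-0.0073  0.0069] deepz [-0.001 -0.     0.022]
-0.18 531 deep -0.03 0.0058 gap [-0.0082  0.0067] deepz [-0.001  0.     0.019]
-0.17 710 deep -0.03 0.0063 gap [-0.0082  0.0072] deepz [-0.001  0.001  0.03 ]
-0.16 652 deep -0.0299 0.0063 gap [-0.0081  0.0079] deepz [-0.001  0.     0.023]
-0.15 698 deep -0.03 0.0063 gap [-0.0081  0.0063] deepz [-0.001  0.     0.023]
-0.14 727 deep -0.0296 0.0063 gap [-0.008   0.0069] deepz [-0.001  0.     0.024]
-0.13 746 deep -0.0299 0.0063 gap [-0.008   0.0072] deepz [-0.001  0.     0.024]
-0.12 792 deep -0.0299 0.0063 gap [-0.008   0.0067] deepz [-0.001  0.     0.023]
-0.11 829 deep -0.0297 0.0062 gap [-0.0079  0.0065] deepz [-0.001  0.     0.023]
-0.1 854 deep -0.03 0.0063 gap [-0.0079  0.0073] deepz [-0.001  0.     0.022]
-0.09 890 deep -0.0298 0.0062 gap [-0.0079  0.007 ] deepz [-0.001  0.     0.023]
-0.08 910 deep -0.0297 0.0064 gap [-0.0079  0.0069] deepz 
[... 298 characters left out ...]
4 gap [-0.0078  0.0067] deepz [-0.001  0.     0.02 ]
-0.03 3343 deep -0.0298 0.0063 gap [-0.0103 -0.0096] deepz [-0.001  0.     0.019]
-0.02 6063 deep -0.0295 0.0062 gap [-0.0089 -0.008 ] deepz [-0.001  0.     0.017]
-0.01 5211 deep -0.0295 0.0063 gap [-0.0103 -0.0094] deepz [-0.001  0.     0.018]
0.0 4741 deep -0.0295 0.0065 gap [-0.0088 -0.0078] deepz [-0.001  0.     0.017]
0.01 5573 deep -0.0294 0.0063 gap [-0.0101 -0.0095] deepz [-0.001  0.     0.018]
0.02 5690 deep -0.0295 0.0064 gap [-0.0087 -0.0077] deepz [-0.001  0.     0.017]
0.03 2550 deep -0.0296 0.0063 gap [-0.0086  0.0069] deepz [-0.001  0.     0.018]
0.04 4159 deep -0.0298 0.0064 gap [0.0223 0.0231] deepz [-0.001  0.     0.019]
```

View pics/wrist3.png

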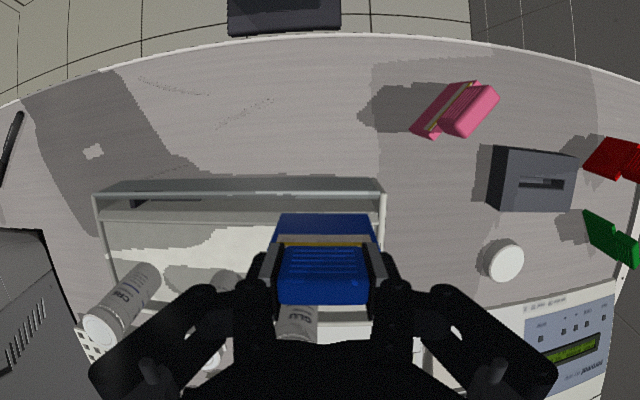

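View pics/side3.png

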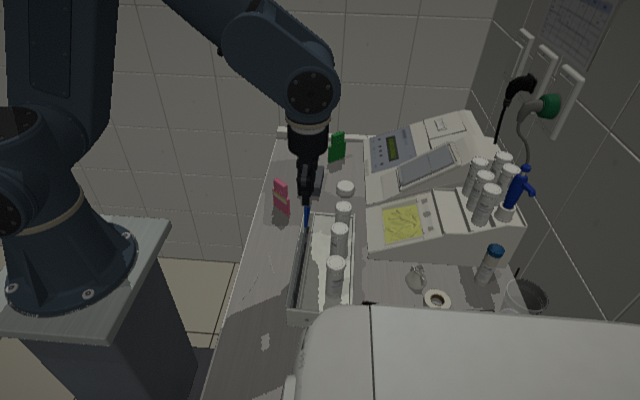

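Run:
```python
import numpy as np
from h import *
z=np.load("wrist3.npz");L=((pts(z["d"],z)-z["T"])@z["RT"]).reshape(-1,3);Z=z["T"][2]-L[:,0]
for y0,y1 in((-.16,-.1),(-.1,-.05),(-.05,-.035)):
  for h in np.arange(.02,.06,.004):
    k=(L[:,1]>y0)&(L[:,1]<y1)&(abs(Z-h)<.002)&(L[:,2]>0)&(L[:,2]<.02)
    print((y0,y1),round(h,3),k.sum(),np.percentile(L[k,2],[5,50,95]).round(4) if k.sum() else '')
z=np.load("w0.npz");P=pts(z["d"],z).reshape(-1,3);q=P@Rz(-.0348)
for h in np.arange(.012,.06,.004):
    k=(abs(q[:,2]-h)<.002)&(abs(q[:,0]-.485)<.008)&(q[:,1]>.02)&(q[:,1]<.16)
    print(round(h,3),k.sum(),np.percentile(q[k,0],[5,50,95]).round(4))
# stop/seat profile
for y in np.arange(-.09,.03,.003):
    k=(abs(q[:,0]-.491)<.005)&(abs(q[:,1]-y)<.0015); print(round(y-.0425,3),np.percentile(q[k,2],[5,50,95]).round(3) if k.sum() else '')
print(Rz(-.0348).T@z["R"].T@-z["t"])
```

```text
(-0.16, -0.1) 0.02 59 [0.0054 0.0057 0.006 ]
(-0.16, -0.1) 0.024 104 [0.0034 0.0054 0.0059]
(-0.16, -0.1) 0.028 64 [0.0051 0.0055 0.0059]
(-0.16, -0.1) 0.032 82 [0.0051 0.0054 0.0057]
(-0.16, -0.1) 0.036 103 [0.0048 0.0053 0.0061]
(-0.16, -0.1) 0.04 82 [0.0048 0.0056 0.0061]
(-0.16, -0.1) 0.044 94 [0.0049 0.0057 0.0061]
(-0.16, -0.1) 0.048 201 [0.0052 0.0062 0.0197]
(-0.16, -0.1) 0.052 381 [0.0058 0.0078 0.0194]
(-0.16, -0.1) 0.056 416 [0.0083 0.0105 0.0138]
(-0.1, -0.05) 0.02 63 [0.0054 0.0056 0.0059]
(-0.1, -0.05) 0.024 56 [0.0051 0.0055 0.0058]
(-0.1, -0.05) 0.028 62 [0.005  0.0053 0.0057]
(-0.1, -0.05) 0.032 121 [0.0049 0.0054 0.0062]
(-0.1, -0.05) 0.036 89 [0.005  0.0057 0.006 ]
(-0.1, -0.05) 0.04 63 [0.0052 0.0056 0.0059]
(-0.1, -0.05) 0.044 87 [0.0052 0.0055 0.006 ]
(-0.1, -0.05) 0.048 212 [0.005  0.006  0.0196]
(-0.1, -0.05) 0.052 412 [0.0057 0.0078 0.0195]
(-0.1, -0.05) 0.056 426 [0.0084 0.0106 0.0139]
(-0.05, -0.035) 0.02 17 [0.0054 0.0056 0.0059]
(-0.05, -0.035) 0.024 18 [0.0051 0.0054 0.0058]
(-0.05, -0.035) 0.028 19 [0.0048 0.0053 0.0055]
(-0.05, -0.035) 0.032 41 [0.0048
[... 1080 characters left out ...]
[0.045 0.046 0.047]
-0.084 [0.015 0.036 0.046]
-0.081 [0.021 0.029 0.035]
-0.078 [0.021 0.024 0.029]
-0.075 [0.02  0.024 0.03 ]
-0.072 [0.021 0.024 0.029]
-0.069 [0.02  0.024 0.029]
-0.066 [0.019 0.024 0.029]
-0.063 [0.02  0.024 0.028]
-0.06 [0.018 0.024 0.027]
-0.057 [0.018 0.024 0.034]
-0.054 [0.019 0.025 0.032]
-0.051 [0.017 0.024 0.027]
-0.048 [0.018 0.025 0.045]
-0.045 [0.021 0.025 0.026]
-0.042 [0.023 0.024 0.05 ]
-0.039 [0.024 0.306 0.319]
-0.036 [0.025 0.309 0.32 ]
-0.033 [0.297 0.306 0.319]
-0.03 [0.026 0.3   0.321]
-0.027 [0.025 0.3   0.322]
-0.024 [0.296 0.3   0.325]
-0.021 [0.263 0.299 0.328]
-0.018 [0.262 0.304 0.335]
-0.015 [0.295 0.325 0.339]
[0.54781237 0.09337626 0.37409585]
```

Shelf geometry agrees across views:
- The channel centre is within 0.5 mm of the plate's centre.
- The yaw is aligned.
- The stop's left face shows near y ≈ -0.083 in the shelf frame.

Now I'll lower it.

```bash
cat >> h.py <<'E'
def favg(manip,n=6):
    F=[]
    for _ in range(n): manip.dwell(.02);F.append(manip.current_force())
    return np.mean(F,0),np.std(F,0)
E
python3 - <<'E'
from bench import manip
import numpy as np
from h import *
np.set_printoptions(precision=3,suppress=True)
f0,s=favg(manip,10);print(f0,s);np.save("f0.npy",f0)
yd=Rz(-.0348)@[0,1,0.]
p=np.array([.4951,.1113,.133])
for zz in(.112,.100,.093):
    p[2]=zz;manip.move_l(p.tolist(),None,.06);f,_=favg(manip);print(zz,f-f0,manip.current_ee_pos())
for s in(.03,.06,.09,.115):
    manip.move_l((p-yd*s).tolist(),None,.1);f,_=favg(manip,4);print(s,(f-f0)@Rz(-.0348),manip.current_ee_pos())
    if np.abs(f-f0).max()>8: break
print(manip.current_time(),manip.current_grip_width())
E
```

```text
[ 0.047  0.162 -0.367] [0.585 0.96  0.694]
0.112 [ 0.209 -0.067 -0.274] [0.495 0.111 0.112]
0.1 [ 0.197 -0.136 -0.299] [0.495 0.111 0.1  ]
0.093 [ 0.182 -0.124 -0.   ] [0.495 0.111 0.093]
0.03 [-0.418 -0.207  0.117] [0.494 0.082 0.093]
0.06 [-0.009 -0.006 -0.065] [0.493 0.052 0.093]
0.09 [ 0.288  0.203 -0.614] [0.492 0.022 0.093]
0.115 [-0.029  0.165 -0.14 ] [ 0.491 -0.003  0.093]
11.1333 0.45266720268922245
```

Run:
```python
from bench import manip
import numpy as np
from h import *
np.set_printoptions(precision=3,suppress=True)
f0=np.load("f0.npy")
Rr=Rz(-.0348);yd=Rr@[0,1,0.]
p=np.array([.4951,.1113,.093])
s=.124;hit=False
while s<.155:
    s+=.0015 if not hit else .001
    manip.move_l((p-yd*s).tolist(),None,.02);f,_=favg(manip,8);g=(f-f0)@Rr
    a=(np.array(manip.current_ee_pos())-p)@Rr
    print(round(s,4),g,a,flush=True)
    if g[1]>1.2: hit=True
    if g[1]>2.6: break
print(manip.current_time(),s)
```

```text
0.1255 [-0.179 -0.494 -0.274] [ 0.    -0.125  0.   ]
0.127 [-0.047 -0.041 -0.283] [ 0.    -0.127  0.   ]
0.1285 [ 0.006 -0.237 -0.306] [ 0.    -0.129  0.   ]
0.13 [ 0.136 -0.151 -0.223] [ 0.   -0.13  0.  ]
0.1315 [ 0.032 -0.165 -0.269] [-0.    -0.132 -0.   ]
0.133 [ 0.136  0.052 -0.199] [-0.    -0.133 -0.   ]
0.1345 [ 0.132 -0.367 -0.13 ] [-0.    -0.135 -0.   ]
0.136 [ 0.178 -0.312 -0.025] [ 0.    -0.136  0.   ]
0.1375 [-0.517  0.096 -0.603] [-0.    -0.137 -0.   ]
0.139 [ 0.018 -0.359  0.118] [-0.    -0.139 -0.   ]
0.1405 [-0.187  1.89   0.498] [-0.   -0.14 -0.  ]
0.1415 [-0.137  2.82   0.725] [-0.    -0.141 -0.   ]
16.1583 0.14150000000000001
```

Run:
```python
from bench import manip
import numpy as np
from h import *
np.set_printoptions(precision=4,suppress=True)
f0=np.load("f0.npy")
Rr=Rz(-.0348);yd=Rr@[0,1,0.]
p=np.array([.4951,.1113,.093])-yd*.1425
def st(tag,n=8):
    f,_=favg(manip,n);g=(f-f0)@Rr;a=(np.array(manip.current_ee_pos())-p)@Rr
    print(tag,g,a,round(manip.current_grip_width(),4),flush=True);return g
manip.move_l(p.tolist(),None,.02);st("stop",12)
z=.093
while z>.068:
    z-=.003 if z>.0855 else .001
    p2=p.copy();p2[2]=z;manip.move_l(p2.tolist(),None,.02);g=st(round(z,4))
    if g[2]>10.3 or abs(g[1])>8: break
    if manip.current_time()>29: break
print(manip.current_time())
```

```text
stop [-0.0748  3.2136  0.5268] [-0.  0. -0.] 0.451
0.09 [ 0.8507  3.5974 -2.0468] [-0.0001  0.     -0.0032] 0.4563
0.087 [ 1.0218  3.2909 -2.2092] [-0.0001 -0.     -0.0061] 0.4527
0.084 [ 1.0714  3.7266 -1.9924] [-0.0001  0.     -0.0091] 0.4554
0.083 [-0.0995  3.989   2.9648] [ 0.      0.     -0.0099] 0.4588
0.082 [-0.5523  4.099   5.0333] [ 0.0001 -0.     -0.0109] 0.4551
0.081 [-0.1305  4.2044  5.2599] [ 0.0001  0.     -0.0119] 0.4565
0.08 [-0.7126  3.9372  5.7908] [ 0.0001  0.     -0.0129] 0.4547
0.079 [-0.9507  4.1658  6.4896] [ 0.0001  0.     -0.0139] 0.4551
0.078 [-0.7624  4.4284  7.2286] [ 0.0001 -0.     -0.0148] 0.4565
0.077 [-0.9168  4.639   7.7329] [ 0.0001  0.     -0.0157] 0.4498
0.076 [-1.2286  4.6276  8.4986] [ 0.0002  0.     -0.0167] 0.46
0.075 [-1.2475  4.8709  9.7635] [ 0.0002  0.     -0.0176] 0.4515
0.074 [-3.7245  5.8804 20.5759] [ 0.0005  0.0001 -0.0179] 0.4568
21.7417
```

It is home: there's a hard knee after about 8 mm of seat travel, and the force rose to 20 N. I'll ease off to a gentler hold, still above 10 N.

Run:
```python
from bench import manip
import numpy as np,cv2
from h import *
np.set_printoptions(precision=4,suppress=True)
f0=np.load("f0.npy")
Rr=Rz(-.0348);yd=Rr@[0,1,0.]
p=np.array([.4951,.1113,.093])-yd*.1425
def st(tag,n=12):
    f,_=favg(manip,n);g=(f-f0)@Rr;a=(np.array(manip.current_ee_pos())-p)@Rr
    print(tag,g,a,manip.current_ft_torque(),flush=True);return g
st("now")
for z in(.0743,):
    p2=p.copy();p2[2]=z;manip.move_l(p2.tolist(),None,.02);g=st(z)
for n in("scene","wrist","side"):
    c=manip.get_calibration(n);q,d=manip.grab_frame(n); cv2.imwrite(f"pics/{n}5.png",q[:,:,::-1]); np.savez(f"{n}5.npz",p=q,d=d,T=manip.current_ee_pos(),RT=manip.current_tcp_rot(),**c)
z=np.load("wrist5.npz");L=((pts(z["d"],z)-z["T"])@z["RT"])
col=z["p"].astype(int);v,u=np.mgrid[:400,:640]
b=(col[...,2]>col[...,0]+40)&(u>255)&(u<395)&(v>200)&(v<310);Q=L[b]
for a in np.arange(-.042,.02,.004):
    s=Q[abs(Q[:,0]-a)<.002]
    if len(s): print(round(a,3),len(s),"z",np.percentile(s[:,2],[5,50,95]),"y",np.percentile(s[:,1],[1,99]))
t=Q[Q[:,0]<-.03];print("top x med",np.median(t[:,0]))
A=np.c_[t[:,1:],np.ones(len(t))];k=Q[:,0]<np.median(t[:,0])+.003;A=np.c_[Q[k][:,1:],np.ones(k.sum())];print("tilt",np.linalg.lstsq(A,Q[k][:,0],rcond=None)[0])
cv2.imwrite("pics/crop5.png",cv2.resize(cv2.imread("pics/scene5.png")[140:300,300:460],None,fx=3.7,fy=3.7))
print(manip.current_time())
```

```text
now [-3.9813  5.5925 20.5264] [ 0.0005  0.0001 -0.0179] [ 1.0387  0.8662 -0.048 ]
0.0743 [-3.0128  5.3695 17.1954] [ 0.0004  0.     -0.0178] [ 0.9658  0.6917 -0.0031]
-0.038 27 z [-0.0052 -0.001   0.0029] y [-0.0179  0.0153]
-0.034 2395 z [-0.0063 -0.0015  0.0052] y [-0.0204  0.0171]
-0.03 471 z [-0.0071 -0.0065 -0.0056] y [-0.0204  0.0169]
-0.026 390 z [-0.0075 -0.0068 -0.0059] y [-0.0203  0.017 ]
-0.022 370 z [-0.0075 -0.0067 -0.0058] y [-0.0204  0.017 ]
-0.018 376 z [-0.0075 -0.0068 -0.006 ] y [-0.02    0.0171]
-0.014 352 z [-0.0075 -0.0066 -0.006 ] y [-0.0198  0.017 ]
-0.01 232 z [-0.0074 -0.0067 -0.0061] y [-0.0199  0.0171]
-0.006 275 z [-0.0076 -0.0069 -0.0061] y [-0.0199  0.0171]
-0.002 107 z [-0.007  -0.0066 -0.0062] y [-0.0194  0.0166]
0.002 9 z [-0.0033 -0.0025 -0.0017] y [-0.0265  0.0286]
0.006 2 z [-0.0037 -0.0035 -0.0033] y [0.0277 0.0277]
0.01 14 z [-0.0041 -0.0033 -0.0029] y [-0.0299  0.0282]
0.014 33 z [-0.0038 -0.0033 -0.0027] y [-0.0304  0.0282]
0.018 21 z [-0.0037 -0.0034 -0.0029] y [-0.03    0.0283]
top x med -0.03443331710386145
tilt [-0.0114 -0.1045 -0.0345]
22.5417
```

View pics/crop5.png

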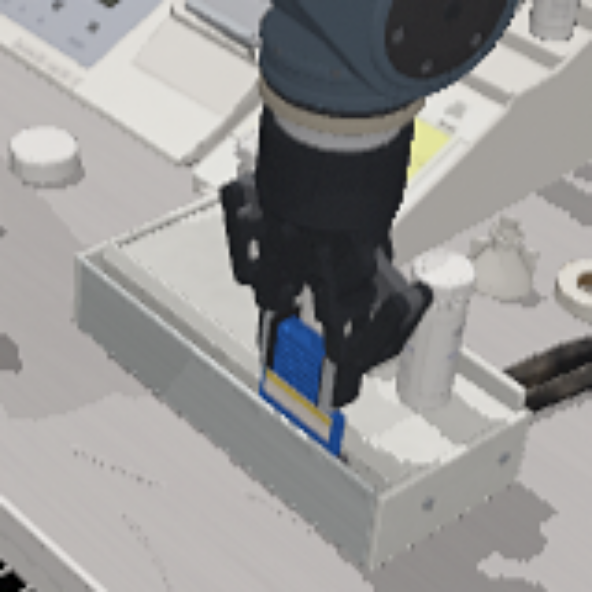

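View pics/wrist5.png

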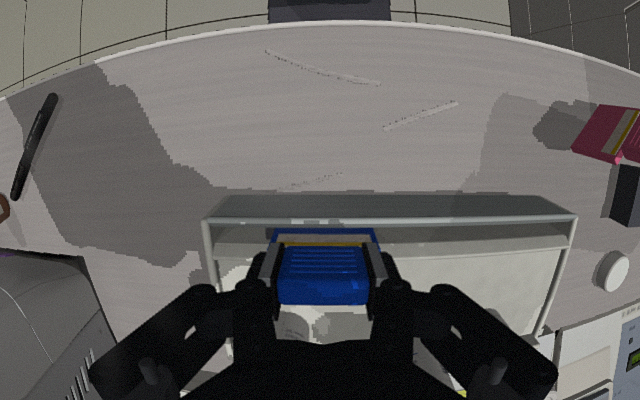

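Run:
```python
from bench import manip
import numpy as np,cv2
from h import *
np.set_printoptions(precision=4,suppress=True)
f0=np.load("f0.npy")
Rr=Rz(-.0348);yd=Rr@[0,1,0.]
p=np.array([.4951,.1113,.093])-yd*.1425
p[2]=.0747;manip.move_l(p.tolist(),None,.02)
for i in range(2):
    f,_=favg(manip,15);print((f-f0)@Rr,manip.current_ee_pos(),manip.current_time())
print([(np.round(r["at"],3).tolist(),round(r["confidence"],2)) for r in manip.look_for("side","vial_1")])
```

```text
[-2.0084  4.8683 12.9273] [ 0.4904 -0.0311  0.0753] 23.0417
[-2.1904  4.9955 12.9549] [ 0.4904 -0.0311  0.0753] 23.2917
[([0.565, -0.075, 0.115], 0.78), ([0.562, 0.015, 0.124], 0.71), ([0.576, 0.082, 0.138], 0.56)]
```

View pics/side5.png

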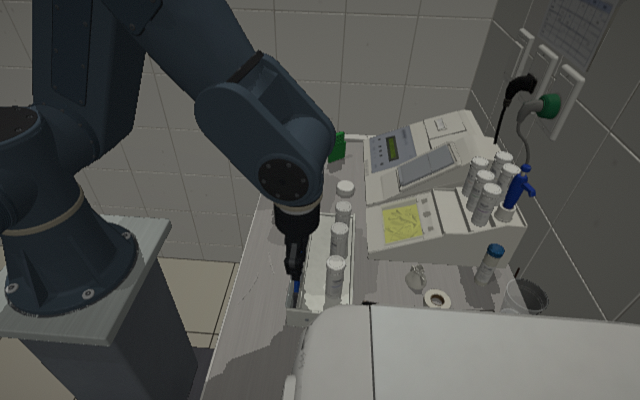

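Side view: vials upright at (344,212), (339,238) and (335,270), and the network finds them where they were before the move. The push is steady at 13 N down and 5 N toward the stop, so I'm handing in.

```bash
python3 -c "
from bench import manip
print(manip.current_grip_width(),manip.current_time());manip.sign_off();print(manip.current_time())"
```

```text
0.4554160738097158 23.3417
the job is handed in; nothing more can be done
the job is handed in; nothing more can be done
```

The blue label holder is pressed home on its seat and held against the stop. I handed the job in at 23.3 s with the arm still gripping it.

- **What I did:** I lifted the holder out of the grey block and lowered it into the channel at the left end. I slid it right with its foot about 35 mm up until I felt the stop at 140 mm of slide. I pressed about 2.5 mm into the stop, then pushed down until the force rose sharply after about 8 mm of seat travel. Then I eased off to a gentler hold.
- **Last checks:** The hold was steady at 13 N down (10 N reaches home) and about 5 N toward the stop. The foot was about 16.5–17 mm above the worktop, against a listed 16 mm at home. The holder sat straight in the grip, and all three vials were still standing where they were.
- **What disagreed:**
  - The downward push briefly reached 20.6 N when it bottomed out, before I eased it.
  - The push on the stop rose from 3.2 N to about 5 N during the downward press, although the sideways position did not change. The stop may therefore be at or near its hard end rather than at mid travel.
  - The vertical force read about -2 N during the free part of the descent; I did not explain this.

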